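Move the hot bath lid with the lid lifter

ROBOT

A 6-joint arm with a two-finger parallel gripper is mounted at the origin on the work surface. World frame = base frame: x ahead of the robot, y to its left, z up, the work surface at z = 0. Lengths are in mm, angles in rad, forces in N, time in s.
With the tool pointing down it reaches from about 350 to 975 mm from the base axis. Payload 7.1 kg.
Tool frame: the origin (TCP) lies on the front face of the gripper's body, between the roots of the fingers; the fingertips stand 80 mm ahead of it and the grasp point (between the pads) lies 61 mm ahead of it (env.tips_ahead is the distance from the TCP to the fingertips, in mm); z points along the fingers, y is the line along which they close (so a half turn about z gives the same grasp; the last joint's range is limited). The gripper opens to 88 mm and grips with 3 to 60 N. Pads are 20 mm wide; open, the fingers measure 115 mm over their backs; the gripper's body (75 mm by 178 mm) begins 61 mm behind the grasp point.
Start: joints at [-1.218, 0.423, 1.63, -0, 1.089, -0.019], TCP at [227.075, -582.274, 302.675] pointing down, gripper open.
Joint ranges: [-3, 3], [-0.9, 2.11], [0.09, 2.58], [-1.31, 4.45], [0.11, 2.69], [-2.54, 2.54]. Speed limits (rad/s): [2.39, 2.39, 3.01, 3.14, 3.14, 3.14].

INTERFACE

Orientations are given as a unit quaternion [x, y, z, w].
In Python, from station import env, set_gripper, viewer, workorder gives the robot as it stands. Calls block until the motion is done:
- env.reach(position, orientation): joint-space move of the TCP to a pose.
- env.move_l(position, rot=None, rate=150, f_stop=None): straight line of the TCP; rot=None keeps the orientation; rate is the mean speed in mm/s. With f_stop (N) it stops when the force on the tool has changed by that much, and returns True; else False.
- env.move_joints(angles): joint-space move.
- set_gripper(opening): finger opening in mm; the grip force is fixed at half the most; returns when the fingers have stopped.
- env.hold(seconds).
- env.ik(position, orientation): joint angles nearest the present ones, or None.
- env.read_state(): the state.
- viewer.camera(name): name is "scene" or "side" or "wrist"; returns the picture (420x560x3 uint8, blue, green, red); there is no depth.
- viewer.camera_params(name): a dict with "fx", "fy", "cx", "cy" (pixels), "pose" (4x4, takes a point from camera to world coordinates); the wrist camera has in their place "tool_from_camera" (4x4, takes a point from camera to tool coordinates, whose origin is the TCP and whose axes are the flange's). Camera axes: x right, y up, looking along -z (the intrinsics and any distortion apply to the point x, -y, -z); pixel columns grow to the right and rows downward; lengths in mm; the calibration is good to about 2 mm. A picture is of the moment at which its call begins: read the wrist's pose just before it. camera_params takes no time and is no camera call.
A pose or a line that the arm cannot do raises env.IKError and nothing moves.
- workorder.sign_off(): hands the job in; it is judged then, once.
The state is a dict: "time_s": time; "qpos": joint angles; "dq": joint speeds; "tau": joint torques, N m; "tool_pos": TCP position; "orientation": TCP orientation; "force": force on the tool from outside, world axes, zero at the start; "wrist_torque": the same for the moment, N m; "width": finger opening in mm; "grip_force": force on a finger pad.
Only numpy, scipy, OpenCV 4.12 (cv2) and the standard library are available. Lean on these libraries where they do the work, as an engineer would, in place of code of your own. Each camera call takes 0.05 s, during which the arm holds its last target. There are 200 camera calls.

TASK

The specimens in the red-banded softening bath are done. Take the lid lifter from its wooden stand and, without touching the hot lid with the gripper, hook it under the lid's loop and lift the lid level; set the lid gently into the open blue-banded bath and press it down with the lifter's foot until it is fully home in the seal, keeping about 15 N on it for half a second (never more than 25 N). Then hang the lifter back upright in its stand and leave everything else on the table where it is.

Things in the scene. Friction and masses are not known exactly. Their poses are not given: they have to be found in the camera images.
- lid: Hot round steel lid, about 0.26 kg. Origin: centre of the flange's underside; z up. Flange 126 mm across, 5 mm thick (top at z = 5 mm). Below it a plug 100 mm across and 14 mm deep, its lower edge bevelled (2.6 mm in, 6 mm up). Rigid brass loop on top, see loop. Too hot for gripper or arm to touch.
- loop (a point): Middle of the loop's top bar, 38.5 mm above the lid's origin; axes as the lid's. Round bar 7 mm thick, along y, straight over 52 mm, on two legs at y = +-32 mm. Under it a gap 30 mm high, 57 mm wide, down to the flange top. The hook enters along x, from either side. Carry the bar at its middle so that the lid hangs level.
- lifter: Lid lifter: C-shaped dark steel hook with a red handle, 0.22 kg, hanging upright in the stand at the start. Origin: underside of the toe, straight below the handle's axis; z up the handle, x the way the toe points. Shoulder plate x -28 to +14, y +-32, z 60 to 68 mm.
- toe (a point): Top of the lifter's toe, 8 mm above its origin. Toe: bar 16 mm wide (y), x -28 to +14 mm, z 0 to 8 mm; upturned tip at x +10 to +14 mm, 13 mm high overall; shank at x -28 to -12 mm, 16 mm wide, up to the shoulder. The loop's bar lies on the toe between shank and tip. The toe's flat underside is the foot to press with.
- grip (a point): Grip point in the red handle, 108 mm above the lifter's origin. Handle: upright block 24 mm (x) by 18 mm (y), z 67 to 129 mm over the origin; grip the 18 mm, fingers closing along the lifter's y.
- stand: Wooden lifter stand, fixed. Origin: centre of its underside; z up. Base 90 x 90 x 8 mm, two upright walls along its x axis, 70 mm long, 10 mm thick, inner faces at y = +-17 mm.
- stand_top (a point): Centre of the slot at the height of the wall tops, 77 mm above the stand's origin. The lifter is lowered from above between the walls, its x along the stand's x (either way round), until its shoulder rests on both walls; the lifter's origin is then 17 mm above the stand's.
- bath_hot: Round steel bath with a red band, covered by the lid at the start, fixed. Origin: centre of its underside; z up. 138 mm across over its grey seal ring, rim 62 mm high. Four sprung orange noses in the ring hold the lid: about 2 to 6 N are needed to pull it free, besides its weight. Control panel on its -x side out to 89 mm from the axis, 44 mm high.
- bath_next: Like the hot bath, with a blue band, open at the start, fixed. Origin: centre of its underside; z up. Mouth 108 mm across. Its grey seal ring has been screwed up by an amount that is not measured: the rim's height is anywhere from 62 to 69 mm above the origin and has to be felt. Lowered in centrally, the lid stops on the four noses, 4 to 9 mm proud of the rim.
- bath_next_switch (a joint): Yellow lid switch in that bath's rim: a 6 mm wide sprung pin 59 mm from the axis on the bath's +x side; 0 = out (3.5 mm over the rim), 0.0035 m = pushed down flush by the lid's flange. Pressed with 2 to 8 N the lid slips home onto the rim, which then yields only 1 mm per 8 N; the seal beds with about 15 N (10 to 25) kept on it for half a second; over 25 N harms it.
- dish: Bystander, leave alone: white bowl-shaped sample dish, 56 mm wide, 14 mm high. Origin: centre of its underside.
- brush: Bystander, leave alone: small brush lying flat, 150 mm long. Origin: on the table under the brush, x along it.
- jar: Bystander, leave alone: amber glass jar, 52 mm wide, 70 mm high. Origin: centre of its underside.
- flask: Bystander, leave alone: steel drinking flask with a blue sleeve, 64 mm wide, 190 mm high. Origin: centre of its underside.
- mouse: Bystander, leave alone: black computer mouse on a green mat, 100 x 60 x 30 mm. Origin: centre of its underside.
- loupe: Bystander, leave alone: black cylindrical eyepiece, 40 mm wide, 35 mm high. Origin: centre of its underside.
Not all that is in view belongs to the job. What is shaped like the lifter but orange is not meant. Several things have the shape of the stand; the one meant has the colours described above.

How it is judged (in metres and radians):
On the way, in this order (a step that is already met when the one before it is completed fails the run):
1. the lid hangs level on the lifter, clear of the red-banded bath (z of lid in the frame of bath_hot above 0.085 m and contact force between lifter and lid above 1 N and angle between lid's own z axis and vertical below 0.25 rad), for 0.2 s.
2. the lid is home in the blue-banded bath and pressed there by the lifter with 10 to 25 N (value of joint bath_next_switch above 0.0022 m and horizontal distance between lid and bath_next below 0.005 m and angle between lid's own z axis and vertical below 0.035 rad and contact force between lifter and lid above 10 N), for 0.4 s.
At the end, for the whole second after the job is handed in: The lid lies home in the blue-banded bath (lid switch pushed in more than 2.2 mm, lid within 5 mm of centre, tilted under 0.035 rad), and the lifter hangs upright in its stand (height within 5 mm of hanging, within 30 mm of the stand's centre, tilted under 0.1 rad), both at rest (value of joint bath_next_switch above 0.0022 m and horizontal distance between lid and bath_next below 0.005 m and angle between lid's own z axis and vertical below 0.035 rad and z of lifter in the frame of stand between 0.012 and 0.022 m and horizontal distance between lifter and stand below 0.03 m and angle between lifter's own z axis and vertical below 0.1 rad and linear speed of each of lifter, lid below 0.02 m/s); the robot touches nothing.
It fails at once if gripper or arm touches the hot lid (contact force between any of the fingers, the arm and lid above 0.5 N).
It fails at once if the lifter and the lid bear on each other with more than 25 N (contact force between lifter and lid above 25 N).
It fails at once if the lid tips by more than 0.35 rad (angle between lid's own z axis and vertical above 0.35 rad).
It fails at once if the lid falls or is swung faster than 0.6 m/s (linear speed of lid above 0.6 m/s).
It fails at once if a bystander is moved by more than 30 mm (distance of any of dish, brush, jar, flask, mouse, loupe from where it was at the start of the episode above 0.03 m).
It also fails if it takes over 72 s, if anything falls off the work surface, if the arm or the gripper's body presses on something with over 40 N, if the wrist force passes 120 N, or if a joint passes its speed limit or range.

## Working session

There is one attempt and no reset: what is moved stays moved. The work goes in short steps, each a Python script; the robot and the scene stay as the last script left them, time stands still between calls to the robot, and variables do not carry over. Pictures are saved under pics/ and viewed, at most 10 in all, crops included, and the job is handed in when it is done.

```bash
ls; mkdir -p pics; python3 - <<'E'
from station import env, set_gripper, viewer, workorder
import cv2,numpy as np
for n in ("scene","side"):
    im=viewer.camera(n); cv2.imwrite(f"pics/{n}0.png",cv2.resize(im,(800,600)))
    cv2.imwrite(f"pics/{n}_raw.png",im)
    p=viewer.camera_params(n); print(n,{k:(np.round(v,3).tolist()) for k,v in p.items()})
p=viewer.camera_params("wrist"); print({k:(np.round(v,3).tolist()) for k,v in p.items()})
s=env.read_state(); print(s["time_s"],s["orientation"],s["force"],s["width"])
E
```

```text
pics
scene {'fx': 492.518, 'fy': 492.518, 'cx': 289.235, 'cy': 206.502, 'pose': [[0.525, -0.694, 0.492, 1220.193], [0.851, 0.436, -0.294, -391.682], [-0.01, 0.573, 0.82, 1255.788], [0.0, 0.0, 0.0, 1.0]]}
side {'fx': 490.51, 'fy': 490.51, 'cx': 277.611, 'cy': 211.305, 'pose': [[-0.762, 0.421, -0.493, -235.624], [-0.648, -0.497, 0.577, 907.785], [-0.002, 0.759, 0.652, 1095.216], [0.0, 0.0, 0.0, 1.0]]}
{'fx': 357.493, 'fy': 357.493, 'cx': 277.055, 'cy': 208.92, 'tool_from_camera': [[-0.001, 0.962, 0.274, 74.755], [1.0, 0.001, 0.001, -0.519], [0.0, 0.274, -0.962, -81.554], [0.0, 0.0, 0.0, 1.0]]}
0.1 [ 9.82770590e-01  1.84828330e-01 -1.10967780e-04 -6.65496093e-04] [-0.03780267  0.26926863  0.19906303] 88.06909973355647
```

View pics/scene0.png

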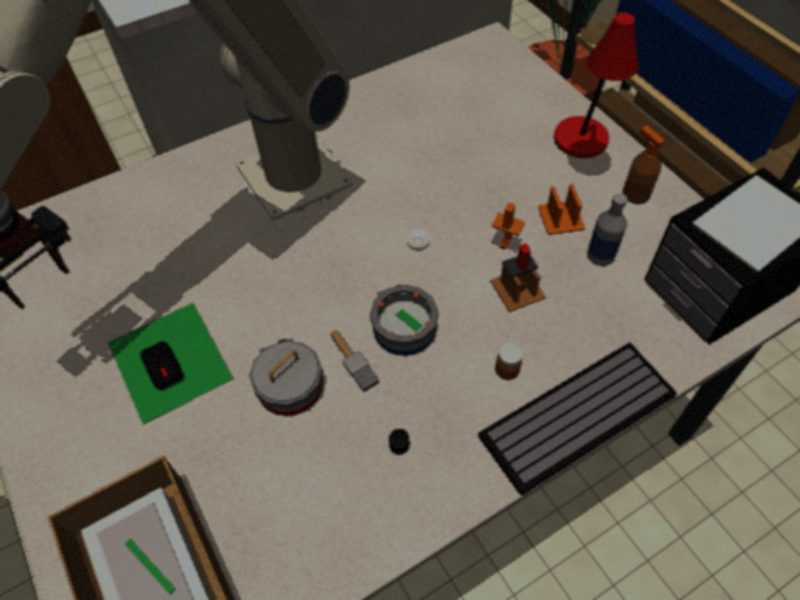

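View pics/side0.png

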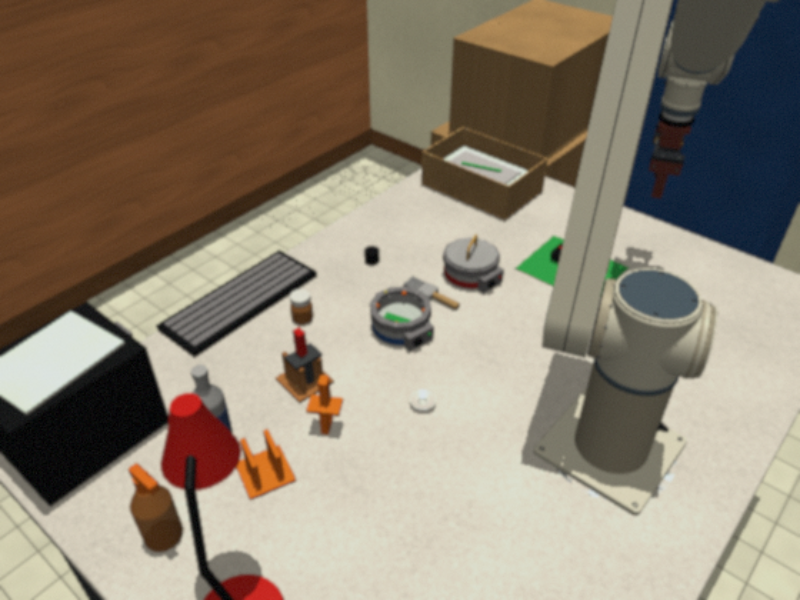

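The scene view shows the lifter's handle at about (524,256), its stand at (518,290), the lid at (287,372), and the blue bath at (405,312). The side view shows them at (300,340), (302,378), (471,260) and (400,310). I'll localise these roughly, then take a wrist picture over each one.

```bash
cat > h.py <<'E'
from station import env, set_gripper, viewer, workorder
import cv2,numpy as np
from scipy.spatial.transform import Rotation as R
S=560/800
def ray(p,pose,u,v):
    d=np.array([(u-p["cx"])/p["fx"],-(v-p["cy"])/p["fy"],-1.]); T=np.array(pose)
    return T[:3,3],T[:3,:3]@d
def onz(p,pose,u,v,z):
    c,d=ray(p,pose,u,v); return c+d*(z-c[2])/d[2]
def tri(rays):
    A=0;b=0
    for c,d in rays:
        d=d/np.linalg.norm(d);P=np.eye(3)-np.outer(d,d);A=A+P;b=b+P@c
    x=np.linalg.solve(A,b); return x
def toolpose():
    s=env.read_state();T=np.eye(4);T[:3,:3]=R.from_quat(s["orientation"]).as_matrix();T[:3,3]=s["tool_pos"];return T
def down(yaw):  # tool x at angle yaw in world, z down
    return (R.from_euler("z",yaw)*R.from_euler("x",np.pi)).as_quat()
def proj(p,pose,X):
    q=np.linalg.inv(pose)@np.append(X,1.); return np.array([p["cx"]-p["fx"]*q[0]/q[2],p["cy"]+p["fy"]*q[1]/q[2]])
E
python3 - <<'E'
from h import *
a=viewer.camera_params("scene");b=viewer.camera_params("side")
for n,pa,pb,z in [("handletop",(523,247),(299,331),146),("lidflange",(287,368),(471,257),67),("loop",(284,364),(473,246),100),("rim",(405,312),(401,308),65),("standc",(518,290),(302,378),8),("jar",(511,355),(302,299),70),("flask",(618,202),(201,373),190),("dish",(418,240),(423,401),14),("loupe",(399,436),(372,251),35),("brush",(352,358),(432,293),5),("mouse",(162,365),(570,255),20),
 ("handleB bottom?",(524,258),(300,345),90)]:
    r=[ray(a,a["pose"],pa[0]*S,pa[1]*S),ray(b,b["pose"],pb[0]*S,pb[1]*S)]
    print(n,tri(r).round(),[onz(q,q["pose"],u[0]*S,u[1]*S,z).round() for q,u in ((a,pa),(b,pb))])
E
```

```text
handletop [572. 258. 145.] [array([572., 256., 146.]), array([573., 260., 146.])]
lidflange [ 519. -260.   57.] [array([ 524., -261.,   67.]), array([ 512., -247.,   67.])]
loop [ 522. -265.   85.] [array([ 533., -266.,  100.]), array([ 510., -249.,  100.])]
rim [528.   0.  58.] [array([533.,  -1.,  65.]), array([522.,   5.,  65.])]
standc [581. 259.   4.] [array([582., 255.,   8.]), array([579., 263.,   8.])]
jar [723. 123.  57.] [array([730., 119.,  70.]), array([709., 131.,  70.])]
flask [599. 473. 178.] [array([606., 463., 190.]), array([588., 478., 190.])]
dish [345. 146.   6.] [array([351., 143.,  14.]), array([341., 151.,  14.])]
loupe [ 745. -144.   32.] [array([ 746., -144.,   35.]), array([ 742., -141.,   35.])]
brush [ 541. -133.   11.] [array([ 537., -132.,    5.]), array([ 545., -138.,    5.])]
mouse [ 358. -467.   22.] [array([ 357., -467.,   20.]), array([ 359., -470.,   20.])]
handleB bottom? [574. 262. 108.] [array([564., 273.,  90.]), array([588., 250.,  90.])]
```

```bash
python3 - <<'E'
from h import *
import json
out={}
p=viewer.camera_params("wrist"); TC=np.array(p["tool_from_camera"])
for n,x,y,z in [("lid",524,-261,300),("rim",530,0,300),("lifter",575,259,320)]:
    env.reach([x+16,y,z],down(0))
    T=toolpose(); im=viewer.camera("wrist"); cv2.imwrite(f"pics/{n}_raw.png",im)
    cv2.imwrite(f"pics/{n}.png",cv2.resize(im,(800,600),interpolation=cv2.INTER_CUBIC)); out[n]=(T@TC).tolist()
json.dump(out,open("poses.json","w")); print(env.read_state()["time_s"],env.read_state()["qpos"])
E
```

```text
3.9333 [ 3.92217969e-01  4.34577764e-01  1.56905609e+00 -4.15563452e-04
  1.13871334e+00  1.96480541e+00]
```

View pics/lid.png

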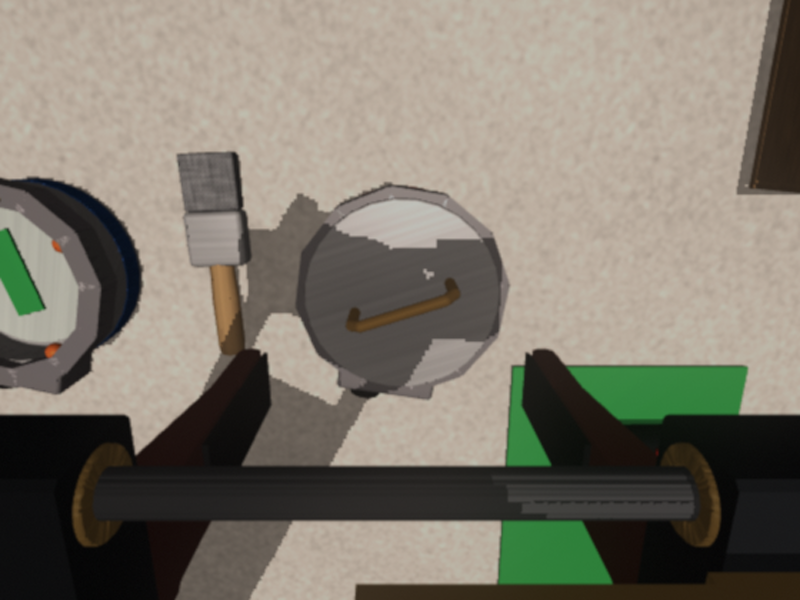

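View pics/rim.png

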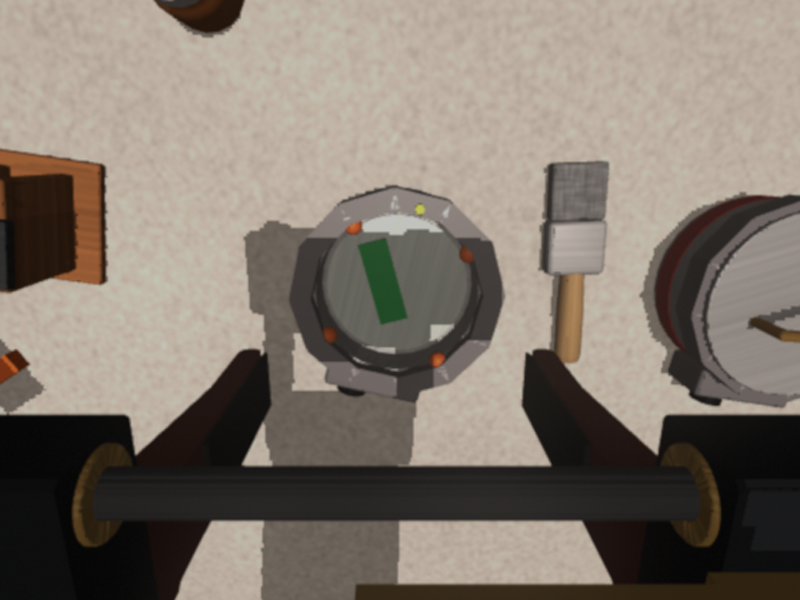

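View pics/lifter.png

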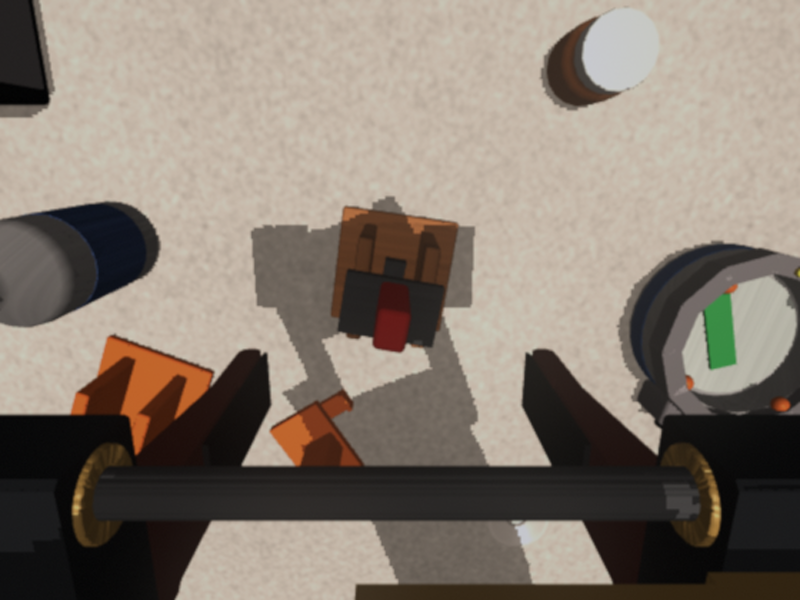

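The lid view shows the loop bar from about (353,320) to (455,291), with the flange centred near (402,288). The rim view shows noses at (354,228), (467,255), (330,335) and (438,360), and the switch pin at (420,210). The lifter view shows base corners at (345,207) and (457,223), and the shoulder plate at (350,270) to (440,340). Next I'll compute poses and check them with a model overlay.

```bash
cat > ov.py <<'E'
from h import *
import json
p=viewer.camera_params("wrist"); P=json.load(open("poses.json"))
def W(n,u,v,z): return onz(p,np.array(P[n]),u*S,v*S,z)
def px(n,pts,k): return np.array([proj(p,np.array(P[n]),X)*k for X in pts])
def circ(c,r,z): return [[c[0]+r*np.cos(t),c[1]+r*np.sin(t),z] for t in np.linspace(0,2*np.pi,60)]
def loc(c,yaw,pts): return [[c[0]+x*np.cos(yaw)-y*np.sin(yaw),c[1]+x*np.sin(yaw)+y*np.cos(yaw),z] for x,y,z in pts]
def crop(n,polys,box,k=4):
    im=cv2.resize(cv2.imread(f"pics/{n}_raw.png"),None,fx=k,fy=k,interpolation=cv2.INTER_CUBIC)
    im=cv2.convertScaleAbs(im,alpha=1.4,beta=20)
    for q,col in polys: cv2.polylines(im,[np.int32(px(n,q,k)).reshape(-1,1,2)],False,col,1,cv2.LINE_AA)
    x0,y0,x1,y1=[int(b*S*k) for b in box]; return im[y0:y1,x0:x1]
def rect(x0,x1,y0,y1,z): return [[x0,y0,z],[x1,y0,z],[x1,y1,z],[x0,y1,z],[x0,y0,z]]
E
cat > ov1.py <<'E'
from ov import *
a,b=W("lid",353,320,100.5),W("lid",455,291,100.5); lid=(a+b)/2; d=a-b; yl=np.arctan2(d[1],d[0])-np.pi/2
print("loop",lid.round(1),np.linalg.norm(d),yl,"flange c",W("lid",402,288,67).round(1))
nz=[W("rim",*q,62) for q in [(354,228),(467,255),(330,335),(438,360)]]
rim=np.mean(nz,0); print("rim",rim.round(1),[np.linalg.norm(q-rim).round(1) for q in nz])
e=W("lifter",345,207,8)-W("lifter",457,223,8); ys=np.arctan2(e[1],e[0])-np.pi/2
pl=np.mean([W("lifter",*q,85) for q in [(350,269),(449,286),(337,333),(434,347)]],0)
print("stand yaw",ys,np.linalg.norm(e),"plate c",pl.round(1))
st=[pl[0]+7*np.cos(ys),pl[1]+7*np.sin(ys)]; print("lifter if +",st)
G=(0,255,0);Y=(0,255,255);C=(255,255,0)
A=crop("lid",[(circ(lid,63,67),G),(circ(lid,69,62),Y),(loc(lid,yl,[(0,-32,67),(0,-32,100.5),(0,32,100.5),(0,32,67)]),C)],(270,160,530,420),3)
B=crop("rim",[(circ(rim,69,z),c) for z,c in ((62,Y),(69,G))]+[(circ(rim,54,65),C)],(270,160,530,420),3)
Lf=[(loc(st,ys,rect(-28,14,-32,32,85)),G),(loc(st,ys,rect(-12,12,-9,9,146)),Y),(loc(st,ys,rect(-45,45,-45,45,8)),C),(loc(st,ys,[(14,-8,17),(14,8,17),(14,8,30),(14,-8,30),(14,-8,17)]),(255,0,255))]
D=crop("lifter",Lf,(310,190,490,370),4)
H=[cv2.resize(i,(400,300 if 0 else 400)) for i in (A,B)]
cv2.imwrite("pics/ov1.png",np.hstack(H)); cv2.imwrite("pics/ov2.png",cv2.resize(D,(600,600)))
E
python3 ov1.py
```

```text
loop [ 530.2 -265.5  100.5] 61.04870967325587 0.28761768158937473 flange c [ 531.9 -264.9   67. ]
rim [531.8  -1.2  62. ] [np.float64(51.9), np.float64(51.9), np.float64(52.1), np.float64(52.4)]
stand yaw -0.1426578038021713 86.56326367664046 plate c [568.4 260.3  85. ]
lifter if + [np.float64(575.3209965889674), np.float64(259.2950672200773)]
```

View pics/ov1.png

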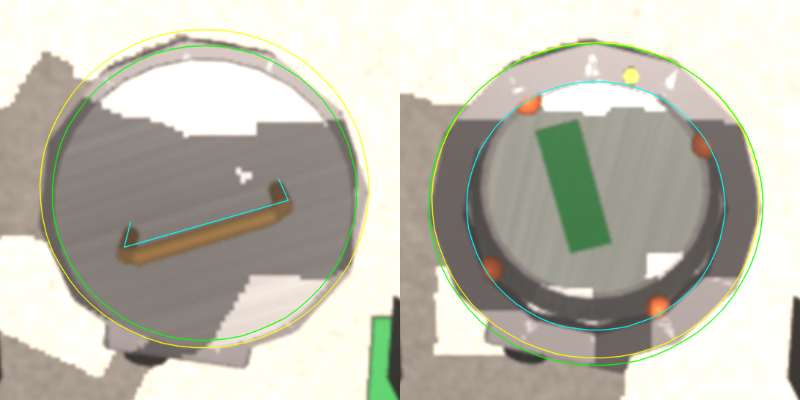

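View pics/ov2.png

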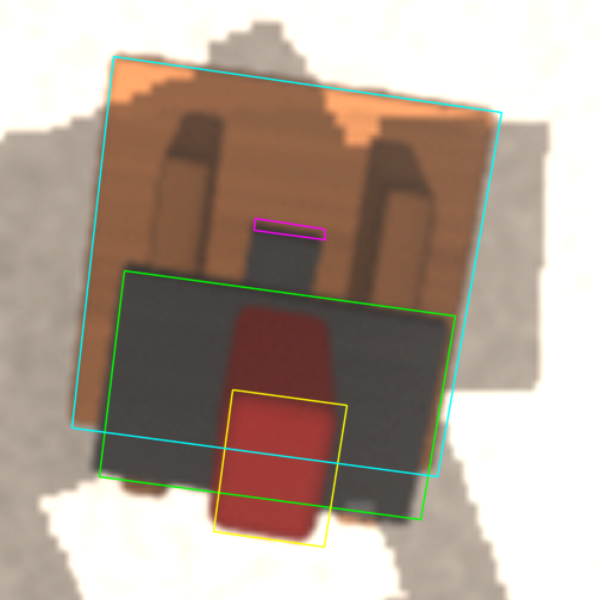

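The overlay shows the lid about 3.5 mm closer to the robot than first computed, since the bar's ends are at crop (130,258) and (283,208). The rim fits well. The lifter is offset by about 1.3 mm in +y, with its toe facing +x and yaw of about -0.155. Now I'll grasp the lifter.

```bash
python3 - <<'E'
from h import *
y=-0.155; c=[575.2,260.6]
env.reach([*c,260],down(y)); f=env.read_state()["force"]
print(env.move_l([*c,186],rate=80,f_stop=8))
print(set_gripper(5)); s=env.read_state(); print(s["width"],s["grip_force"],s["force"]-f,s["tool_pos"])
print(env.move_l([*c,206],rate=40)); s=env.read_state();print(s["force"]-f,s["width"])
env.move_l([*c,325],rate=120); s=env.read_state(); print(s["time_s"],s["force"]-f,s["wrist_torque"],s["width"])
T=toolpose();im=viewer.camera("wrist");cv2.imwrite("pics/g_raw.png",im)
cv2.imwrite("pics/g.png",cv2.resize(im[190:,100:460],None,fx=2,fy=2))
E
```

```text
False
False
17.88229510962106 29.948969185352325 [-0.70474684  0.16982994 -1.77322915] [575.20766335 260.56175868 185.95199653]
False
[-0.00805488  1.08987103 -2.19701027] 17.67353980514138
8.2333 [-0.61734115  0.65162694 -2.79364238] [ 0.05159458 -0.03918283 -0.0434619 ] 17.79662526246643
```

View pics/g.png

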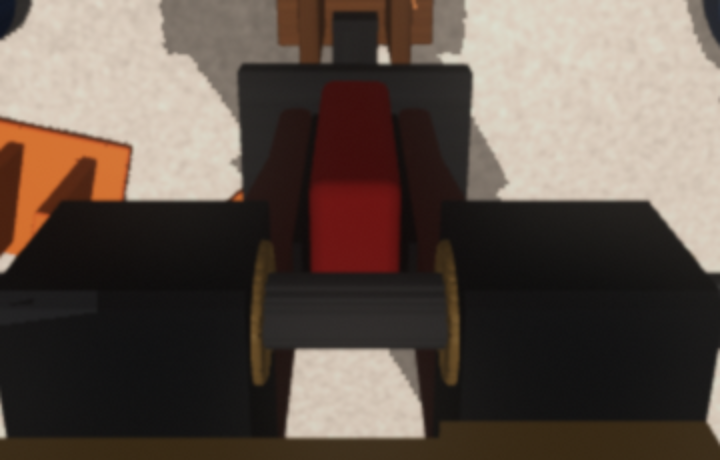

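The lifter sits square and centred in the fingers, with the plate's front edge at crop row 67 and the toe tip at row 12. Next I'll check its x offset in the tool frame and go to hook the loop, feeling for the bar with the shank.

```bash
python3 - <<'E'
from h import *
p=viewer.camera_params("wrist")
for v,z in ((65/2+190,101),(12/2+190,156)): print(onz(p,p["tool_from_camera"],355/2+100,v,z).round(1))
lid=np.array([526.7,-265.7]); y=0.288; u=np.array([np.cos(y),np.sin(y)])
H=62+12+169  # TCP height with toe bottom 12 above lid origin
def at(dx): return list(lid+u*dx)
env.move_l([*at(-50),335],rot=down(y),rate=220)
env.move_l([*at(-50),H],rate=90)
env.hold(.3); f=env.read_state()["force"]
print("enter1",env.move_l([*at(-2),H],rate=40,f_stop=2.5))
r=env.move_l([*at(22),H],rate=8,f_stop=2.5); s=env.read_state()
print("shank",r,((s["tool_pos"][:2]-lid)@u),s["tool_pos"],s["force"]-f,s["time_s"])
im=viewer.camera("wrist");cv2.imwrite("pics/hook_raw.png",im)
E
```

```text
[ 15.   -0.2 101. ]
[ 16.1  -0.2 156. ]
enter1 False
shank True 7.775666983444452 [ 534.04284444 -263.11142639  242.17429813] [ 0.37256006 -0.37315777 -0.29546489] 15.25
```

```bash
python3 - <<'E'
from h import *
y=0.288; u=np.array([np.cos(y),np.sin(y),0])
t=np.array(env.read_state()["tool_pos"]); t0=t-5.5*u; t0[2]=243
env.move_l(list(t0),rate=20); env.hold(.3)
s=env.read_state();f=s["force"];print(s["tool_pos"],f)
r=env.move_l(list(t0+[0,0,22]),rate=15,f_stop=2.); s=env.read_state(); print("bar",r,s["tool_pos"],s["force"]-f)
zb=s["tool_pos"][2]
for dz in (2,5,10,20,40,60):
    env.move_l([t0[0],t0[1],zb+dz],rate=15 if dz<20 else 50); s=env.read_state(); print(dz,s["tool_pos"].round(1) if hasattr(s["tool_pos"],"round") else s["tool_pos"],(s["force"]-f).round(2),s["wrist_torque"].round(2))
env.hold(.3);s=env.read_state();print(s["time_s"],s["force"]-f)
for n in("wrist","scene","side"): cv2.imwrite(f"pics/up_{n}.png",viewer.camera(n))
a=cv2.imread("pics/up_wrist.png"); b=cv2.imread("pics/up_scene.png")[190:330,110:300]; c=cv2.imread("pics/up_side.png")[80:240,240:430]
canvas=np.zeros((600,800,3),np.uint8); canvas[:420,:560]=a
for i,q in enumerate((b,c)):
    pass
cv2.imwrite("pics/up.png",np.hstack([cv2.resize(a,(480,360)),np.vstack([cv2.resize(b,(260,180)),cv2.resize(c,(260,180))])]))
E
```

```text
[ 528.60112566 -264.50875093  242.98205625] [-0.02083666  0.05176769 -1.82282593]
bar True [ 528.23729802 -264.41387093  257.31909276] [ 0.02974305  0.79595591 -1.66247196]
2 [ 528.1 -264.3  258.7] [ 0.84  0.08 -4.14] [-0.04  0.15 -0.02]
5 [ 529.1 -264.8  263.1] [-0.06 -0.63 -0.67] [ 0.03 -0.05 -0.02]
10 [ 528.5 -264.5  267.3] [-0.12  0.93 -3.37] [ 0.05 -0.   -0.08]
20 [ 528.8 -264.7  277.9] [ 0.55 -0.01 -3.62] [ 0.01 -0.01  0.02]
40 [ 528.6 -264.6  297.6] [-0.1   0.65 -2.36] [ 0.   -0.05  0.04]
60 [ 528.6 -264.6  317.6] [ 0.09  0.32 -2.67] [ 0.    0.03 -0.06]
19.9083 [-0.41415967 -0.38308781 -3.37481515]
```

View pics/up.png

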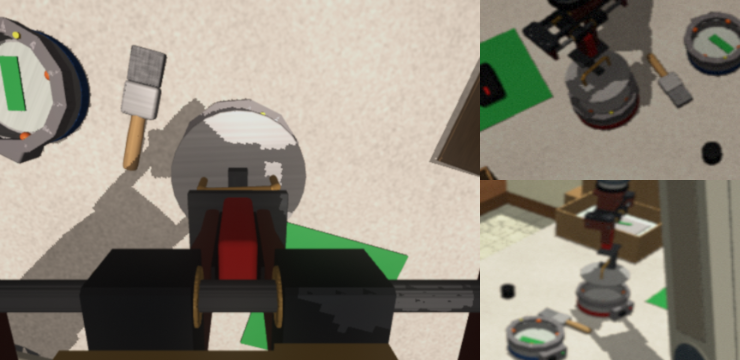

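The lid hangs level on the hook and is clear of the red bath. The disc spans columns 171–305 around the toe at 237. Next I'll carry it over the blue bath and take one overlay picture to check alignment.

```bash
python3 - <<'E'
from ov import *
env.move_l([533.7,0.3,318],rate=110); env.hold(1.0)
T=toolpose(); im=viewer.camera("wrist"); cv2.imwrite("pics/ab_raw.png",im)
P["ab"]=(T@np.array(p["tool_from_camera"])).tolist(); json.dump(P,open("poses.json","w"))
print(T[:3,3],env.read_state()["time_s"])
rim=[531.8,-0.8]; y=.288; z0=T[2,3]-196
G=(0,255,0);Y=(0,255,255);C=(255,255,0)
A=crop("ab",[(circ(rim,63,z0+5),G),(circ(rim,69,62),Y),(circ(rim,69,69),Y),(loc(rim,y,[(0,-32,z0+5),(0,-32,z0+38.5),(0,32,z0+38.5),(0,32,z0+5)]),C)],(250,120,560,350),3.6)
print(A.shape); cv2.imwrite("pics/ab.png",A)
E
```

```text
[5.33713849e+02 3.02078905e-01 3.18017149e+02] 23.6667
(579, 781, 3)
```

View pics/ab.png

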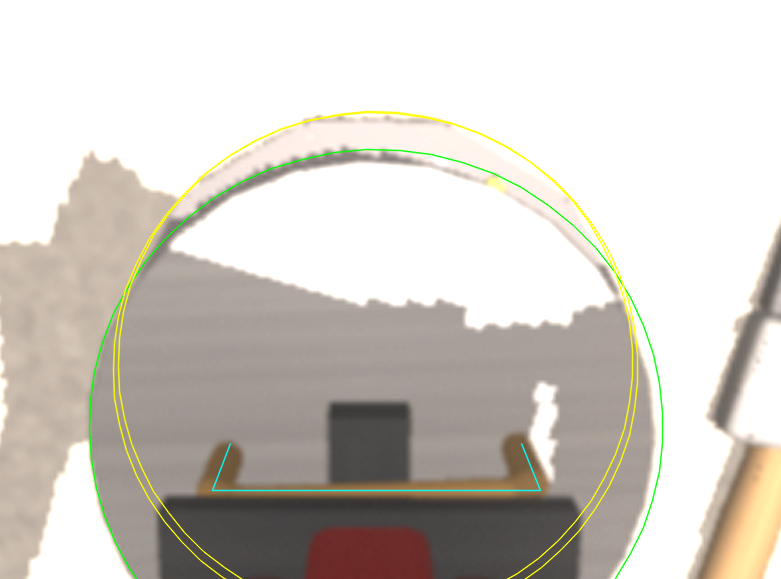

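The lid edge matches the bath to within about 1.5 mm (flange left 90, right 656; bath ring tops at (305,120) and (447,123)). Now I'll lower it, then press in small steps on averaged force.

```bash
cat > press.py <<'E'
from h import *
def F(n=8,dt=.02):
    q=[]
    for _ in range(n): env.hold(dt); q.append(env.read_state()["force"])
    return np.mean(q,0)
x,y=533.9,0.3
env.move_l([x,y,284],rate=50); f=F(15); print("carry",f)
r=env.move_l([x,y,262],rate=12,f_stop=2.2); z=env.read_state()["tool_pos"][2]; f1=F(); print("seat?",r,z,f1-f)
z=min(z,env.read_state()["tool_pos"][2])
while (f1-f)[2]<1.9 and z>258:
    z-=1; env.move_l([x,y,z],rate=12); f1=F(); 
print("seated",z,f1-f)
z-=8; env.move_l([x,y,z],rate=30); f0=F(20); print("free",z,f0-f,f0)
r=env.move_l([x,y,z-8],rate=15,f_stop=4); z=env.read_state()["tool_pos"][2]; print("down",r,z)
log=[]
for i in range(60):
    p=(F(5)-f0)[2]; log.append((round(z,1),round(p,1)))
    if p>13.5: break
    z-=0.6 if p<9 else 0.3
    env.move_l([x,y,z],rate=6)
print(log)
env.hold(.6); s=env.read_state(); print("pressed",F()-f0,s["tool_pos"],s["wrist_torque"],s["time_s"])
E
python3 press.py
```

```text
carry [ 0.020629   -0.0649174  -5.01397633]
seat? True 263.69900427181875 [-0.01370811 -0.33815924  2.69712969]
seated 263.240558073346 [-0.01370811 -0.33815924  2.69712969]
free 255.240558073346 [-0.0037582   0.00911581  2.87940829] [ 0.0168708  -0.0558016  -2.13456805]
down False 247.21337823180409
[(np.float64(247.2), np.float64(-0.0)), (np.float64(246.6), np.float64(0.1)), (np.float64(246.0), np.float64(0.1)), (np.float64(245.4), np.float64(0.1)), (np.float64(244.8), np.float64(-0.2)), (np.float64(244.2), np.float64(0.1)), (np.float64(243.6), np.float64(0.0)), (np.float64(243.0), np.float64(0.9)), (np.float64(242.4), np.float64(1.4)), (np.float64(241.8), np.float64(1.7)), (np.float64(241.2), np.float64(2.6)), (np.float64(240.6), np.float64(3.4)), (np.float64(240.0), np.float64(3.3)), (np.float64(239.4), np.float64(2.3)), (np.float64(238.8), np.float64(0.9)), (np.float64(238.2), np.float64(1.1)), (np.float64(237.6), np.float64(0.2)), (np.float64(237.0), np.float64(2.0)), (np.float64(236.4), np.float64(5.7)), (np.float64(235.8), np.float64(8.6)), (np.float64(235.2), np.float64(11.9)), (np.float64(234.9), np.float64(12.6)), (np.float64(234.6), np.float64(14.1))]
pressed [-4.47423322  0.38755966 13.94391349] [5.33920219e+02 3.30916923e-01 2.35506387e+02] [0.09660111 1.08654536 0.01485094] 35.8083
```

The lid snapped home at z of about 237.5 and is held with about 14 N. I'll hold briefly at a touch more, then unhook and return the lifter.

```bash
cat > back.py <<'E'
from h import *
x,y=533.9,0.3; u=np.array([np.cos(.288),np.sin(.288)])
env.move_l([x,y,234.4],rate=4); env.hold(.7); print(env.read_state()["force"])
env.move_l([x,y,247],rate=15); env.hold(.2); f=env.read_state()["force"]; print("free",f)
b=np.array([x,y])-48*u
print("out",env.move_l([*b,247],rate=40,f_stop=4)); s=env.read_state(); print(s["tool_pos"])
assert np.linalg.norm(s["tool_pos"][:2]-b)<3
env.move_l([*b,325],rate=100)
c=[575.2,260.6]
env.move_l([*c,325],rot=down(-.155),rate=180); env.hold(.3); print(env.read_state()["time_s"])
print("in",env.move_l([*c,200],rate=70,f_stop=5))
r=env.move_l([*c,183],rate=12,f_stop=4); s=env.read_state(); print("rest",r,s["tool_pos"],s["force"],s["time_s"])
E
python3 back.py
```

```text
[-4.2776527  -0.10576746 13.01080331]
free [-0.27563358 -0.02747922 -1.78029018]
out False
[488.11261164 -13.29299525 247.035856  ]
42.4167
in False
rest True [575.23218943 260.57968832 185.9334193 ] [0.69617993 0.28922193 5.21405498] 45.4167
```

```bash
python3 - <<'E'
from h import *
c=[575.2,260.6]
env.move_l([*c,186.2],rate=10); set_gripper(60); env.hold(.3)
env.move_l([*c,300],rate=80)
env.reach([575.2+16,259,320],down(0)); im=viewer.camera("wrist")
a=cv2.imread("pics/lifter_raw.png"); d=cv2.absdiff(im,a).max(2)
print("lifter region diff",d[130:255,220:325].mean(),(d[130:255,220:325]>40).sum())
env.reach([546,0,300],down(0)); im=viewer.camera("wrist"); cv2.imwrite("pics/end_raw.png",im)
hsv=cv2.cvtColor(im,cv2.COLOR_BGR2HSV)[120:290,190:370]
print("yellow px",((hsv[...,0]>24)&(hsv[...,0]<34)&(hsv[...,1]>120)&(hsv[...,2]>150)).sum(), env.read_state()["time_s"])
o=cv2.imread("pics/rim_raw.png"); hs=cv2.cvtColor(o,cv2.COLOR_BGR2HSV)[120:290,190:370]
print("before",((hs[...,0]>24)&(hs[...,0]<34)&(hs[...,1]>120)&(hs[...,2]>150)).sum())
E
```

```text
lifter region diff 10.27992380952381 625
yellow px 0 49.8167
before 31
```

```bash
python3 - <<'E'
from h import *
env.reach([591.2,259,320],down(0)); im=viewer.camera("wrist"); a=cv2.imread("pics/lifter_raw.png")
for q in (a,im):
    h=cv2.cvtColor(q,cv2.COLOR_BGR2HSV)[170:260,230:320]
    m=((h[...,0]<4)|(h[...,0]>175))&(h[...,1]>150)
    k=np.argwhere(m); print(len(k),k.mean(0),k.min(0),k.max(0),cv2.minAreaRect(k.astype(np.int32))[1:])
E
```

```text
995 [51.81407035 44.21507538] [28 32] [75 56] ((23.392976760864258, 46.32337951660156), 82.40535736083984)
990 [51.98585859 44.72424242] [28 32] [75 57] ((23.617366790771484, 45.96194076538086), 81.8698959350586)
```

The lifter hangs exactly where it started, and the switch pin is hidden under the lid. Handing in now.

```bash
python3 - <<'E'
from h import *
print(workorder.sign_off())
E
```

```text
the job is handed in; nothing more can be done
None
```

I set the lid in the blue-banded bath, felt it snap home and pressed it at about 14–15 N for over a second; the lifter hangs back in its stand and the job is handed in, but `sign_off()` returned no verdict.

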